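Stand the missing rib in the bending form

TASK

Take the plywood rib that matches the three already standing in the bending form off the sloping rack and lower it, do not drop it, into the form's empty slot: curved edge up, foot fully down, upright, and its ends in line with its neighbours' ends. Leave the low rib in the rack and everything else on the bench where it is.

Things in the scene. Friction and masses are not known exactly. Their poses are not given: they have to be found in the camera images.
- rib: Loose plywood rib to place: 18 mm thick (x), 140 long (y), 125 high (z) mid-crown, 100 at the ends; 0.13-0.23 kg. Foot bar 30 high; solid web 40 wide in the middle, windows beside it. Origin: centre of the foot's underside; z to the crown. Symmetric: may be turned half round. At first it leans in the rack, z tilted 32 degrees from vertical towards the rack's -x, x forward and up.
- low_rib: Rib of another form, leaning in the rack beside the first in the same way: same plywood, thickness and length, but only 92 mm high in the middle and 82 at the ends. Origin and axes as for rib. It stays there.
- slot: Empty slot of the form, 22 mm wide, 30 deep, walls 150 long, open at the ends, top edges chamfered 5. Origin: centre of its floor, 18 mm above the table, marked by a pencil line. x across the slot, y along it, z up. A rib fully home and in line with its neighbours has origin and axes on the slot's (or turned half round). Neighbour ribs stand 68 mm away along x, on one or both sides.
- form: Bending form, fixed: dark base board 320 x 170 x 18 mm with light spacer blocks 30 mm high that leave four slots, 68 mm apart. Three hold fixed ribs like the loose one; which slot is empty varies. Origin: centre of the board's underside. x along the row of slots, y along the slots, z up. Other fixed gear (tools, cabinet, vice) lies only along the bench's edges, below 270 mm.
- rack: Sloping wooden rack, fixed, 320 mm wide (y), 180 deep (x). Two ribs lean in it at y = +80 and -80 mm, in either order. Each rests on two 14 mm dowels that reach 95 mm up along it from its foot, 45 mm either side of its middle, so a finger has free room behind the middle. Feet stand on a ledge with a low lip in front. Origin: centre of the underside, z up.
- sanding_block: Cork sanding block 115 x 65 x 30 mm, loose, stays. Origin: centre of the underside.
- glue: Upright glue bottle, 62 mm across, 180 mm high, loose, stays. Origin: centre of the underside.
- offcut: Plywood offcut 110 x 55 x 18 mm lying flat, loose, stays. Origin: centre of the underside.
- drill: Cordless drill lying on its side, about 280 mm long with its bit, 230 mm from motor to battery, 64 mm high, loose, stays. Origin: on the table under its handle, 130 mm from the motor's axis. x parallel to the bit, y towards the motor.

How it is judged:
By the outcome, as a careful person would: the job done as asked, in the order asked, and still so for the second after the job is handed in, with the robot touching nothing.
It also fails if it takes over 48 s, if anything falls off the work surface, if the arm or the gripper's body presses on something with over 40 N, if the wrist force passes 120 N, or if a joint passes its speed limit or range.

ROBOT

A 6-joint arm with a two-finger parallel gripper is mounted at the origin on the work surface. World frame = base frame: x ahead of the robot, y to its left, z up, the work surface at z = 0. Lengths are in m, angles in rad, forces in N, time in s.
With the tool pointing down it reaches from about 0.225 to 0.725 m from the base axis. Payload 3.1 kg.
Tool frame: the origin (TCP) lies midway between the tips of the shut fingers; the grasp point (between the pads) lies 19 mm behind it; z points along the fingers, y is the direction in which the jaws open and shut (so a half turn about z gives the same grasp; the last joint's range is limited). The gripper opens to 85 mm and grips with 20 to 120 N. Pads are 22 mm wide; open, the fingers measure 114 mm over their backs; the gripper's body (76 mm by 85 mm) begins 54 mm behind the grasp point. The pads swing forward as they close: fully open they stand 13 mm farther back than shut.
Start: joints at [1.024, 0.048, 0.099, 1.622, 0, 1.443], TCP at [0.214, 0.48, 0.231] pointing down, gripper open.
Joint ranges: [-2.91, 2.91], [-0.99, 1.94], [-1.21, 1.42], [-2.12, 2.29], [-1.49, 1.47], [-3.14, 3.14]. Speed limits (rad/s): [2.79, 2.79, 3.14, 3.14, 3.14, 3.14].

INTERFACE

Orientations are given as a rotation vector (axis times angle).
In Python, from rig import ctrl gives the robot as it stands. The module is installed in compiled form; this text tells all that it offers.
- The arm moves only by the tool jog_arm, never from a script. Its argument "motion" is a list of rows, each a list of 5 numbers: the closure in counts, from 0 (fully open) to 255 (shut), then the shift along the tool's x, y, z in m, then the turn about the tool's z in degrees. A call has exactly 5 rows; each row is the pose to reach, as a shift and turn from the pose commanded when the call began, along the tool's axes at that moment; what a row does not reach only later rows make up. A row lasts 1/8 s, in which the tool goes at most 62.5 mm and 10.7 degrees, less where a joint would pass 70% of its speed; a pose out of reach is approached as far as the arm can. A call with a gripper value outside its range is refused whole. The fingers move at their own pace and stop on an object; "squeeze" is the grip in N (left out, the last holds). Time passes only in rows, so rows that repeat a pose let the fingers close, or fill a call up. It gives the time, the measured TCP pose, the force and the opening at its end, in the units of the state.
- ctrl.get_state(): the state, without advancing time (a new reading comes with each control period).
- ctrl.read_camera(name): name is "scene" or "top"; returns a dict with "color" (384x512x3 uint8, blue, green, red), "depth" (384x512 float32, m along the optical axis (not along the pixel's ray), 0 where there is no reading), "mtx" (3x3 intrinsics, pixels), "dist_coeffs" ([k1, k2, p1, p2, k3] as OpenCV has them; the pictures are not rectified), "R" (3x3) and "t" (3): a world point X has camera coordinates R X + t. Camera axes: x right, y down, z forward; pixel columns grow to the right and rows downward; lengths in m; the calibration is good to about 2 mm. A picture is of the moment at which its call begins.
- ctrl.finish_job(): hands the job in, once; it reports no verdict.
The state is a dict: "clock": time; "qpos": joint angles; "joint_vel": joint speeds; "joint_efforts": joint torques, N m; "tcp_pos": TCP position; "eef_rot": TCP orientation; "force": force on the tool from outside, world axes, zero at the start; "ft_torque": the same for the moment, N m; "gripper_width": opening from 0.0 (shut) to 1.0 (fully open).
Only numpy, scipy, OpenCV 4.12 (cv2) and the standard library are available. Lean on these libraries where they do the work, as an engineer would, in place of code of your own. Each camera call takes 0.05 s, during which the arm holds its last target. There are 200 camera calls.

## Working session

There is one attempt and no reset: what is moved stays moved. The work goes in short steps, Python scripts to look and compute and a tool call to move; the robot and the scene stay as the last step left them, time stands still between calls to the robot, and variables do not carry over. Pictures are saved under pics/ and viewed, about 8 in all and at most 12, crops included, and the job is handed in when it is done.

Besides the shell and the picture viewer there is one more tool, called after ">>>" as name(argument=value, ...), one argument or row to a line, values as JSON. jog_arm: Moves the arm, as the interface text tells. Its arguments: {"type":"object","properties":{"motion":{"type":"array","items":{"type":"array","items":{"type":"number"}}},"squeeze":{"type":"number"}},"required":["motion"]}

```bash
ls; mkdir -p pics; cat > h.py <<'E'
import numpy as np, cv2
from rig import ctrl
from scipy.spatial.transform import Rotation as Ro
def cam(n,save=None):
    c=ctrl.read_camera(n)
    if save: cv2.imwrite('pics/'+save,c['color']); np.savez('pics/'+save[:-4]+'.npz',**c)
    return c
def pts(c):
    d=c['depth'];h,w=d.shape
    u,v=np.meshgrid(np.arange(w),np.arange(h))
    p=cv2.undistortPoints(np.stack([u,v],-1).reshape(-1,1,2).astype(float),c['mtx'],c['dist_coeffs']).reshape(h,w,2)
    X=np.dstack([p*d[...,None],d])
    return (X-c['t'])@c['R']
E
python3 - <<'E'
from h import *
for n in('scene','top'):
    c=cam(n,n+'0.png'); print(n,c['mtx'].tolist(),c['R'].round(3).tolist(),c['t'])
print(ctrl.get_state())
a=cv2.imread('pics/scene0.png');b=cv2.imread('pics/top0.png')
cv2.imwrite('pics/s.png',cv2.resize(a,(800,600)));cv2.imwrite('pics/t.png',cv2.resize(b,(800,600)))
E
```

```text
pics
scene [[436.9136110250265, 0.0, 257.1900126562557], [0.0, 436.9136110250265, 196.08582231457964], [0.0, 0.0, 1.0]] [[0.262, 0.965, 0.016], [0.792, -0.205, -0.575], [-0.552, 0.164, -0.818]] [-0.03201475 -0.43017282  1.84884984]
top [[402.89100288194373, 0.0, 252.12597640896004], [0.0, 402.89100288194373, 193.13234657712786], [0.0, 0.0, 1.0]] [[0.067, -0.998, -0.003], [-0.977, -0.065, -0.205], [0.205, 0.017, -0.979]] [-0.14831802  0.54444283  1.27020863]
{'clock': 0.1, 'qpos': array([ 1.02420015e+00,  4.86716788e-02,  9.77394509e-02,  1.62201593e+00,
       -2.54295265e-05,  1.44301763e+00]), 'joint_vel': array([ 0.00019784, -0.00270713,  0.00331367, -0.00052482,  0.00135627,
        0.00081619]), 'joint_efforts': array([ 1.84417542e-03, -3.39849830e+01,  3.20936644e+01,  1.58187642e-02,
       -2.28111203e-04, -2.41777094e-06]), 'tcp_pos': array([0.21322029, 0.47913476, 0.23022929]), 'eef_rot': array([-0.65293591, -3.07228695,  0.00320227]), 'force': array([0.7043573 , 0.26437649, 0.28876114]), 'ft_torque': array([ 0.02001289, -0.00782241,  0.02109929]), 'gripper_width': 0.9934881560827301}
```

View pics/s.png

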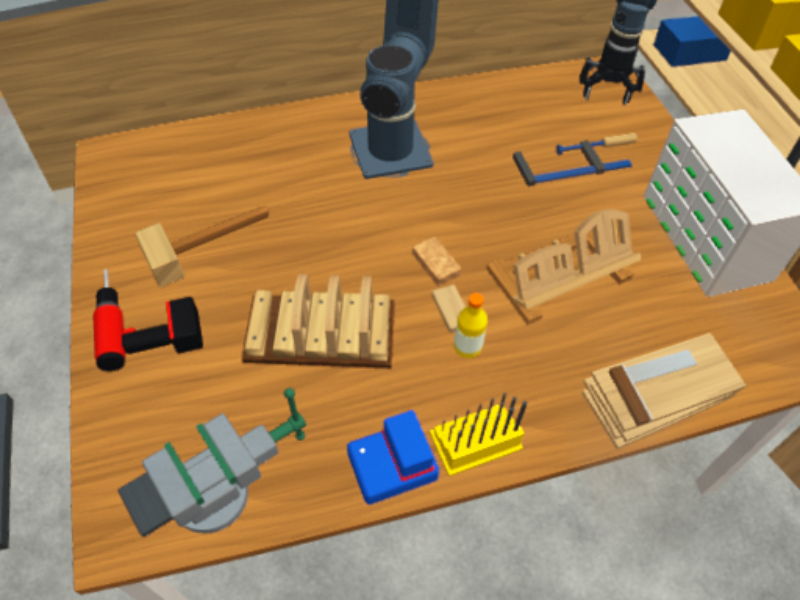

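View pics/t.png

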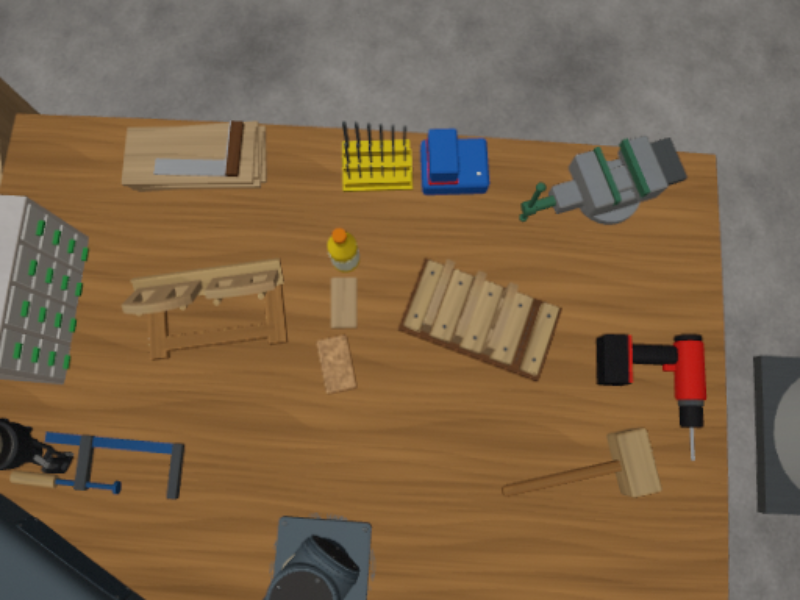

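The scene view shows the rack to the right, with the tall rib at about (605,240) next to the cabinet and the low rib at about (540,275). The form is at (320,320), and its leftmost slot, about (275,325), is empty. In the top view the empty slot is at about (523,330) and the tall rib at about (165,295). Next I'll measure with depth.

```bash
python3 - <<'E'
from h import *
for n in('scene','top'):
    c=dict(np.load(f'pics/{n}0.npz')); P=pts(c); np.save(f'pics/{n}P.npy',P)
    # form
    r=(slice(160,250),slice(150,258)) if n=='scene' else (slice(160,250),slice(250,365))
    Q=P[r].reshape(-1,3); ok=c['depth'][r].ravel()>0; Q=Q[ok]
    T=Q[abs(Q[:,2]-.143)<.006]; B=Q[abs(Q[:,2]-.048)<.005]; F=Q[abs(Q[:,2]-.018)<.004]
    print(n,len(T),len(B),len(F))
    for nm,S in(('blocks',B),('all>10',Q[(Q[:,2]>.01)&(Q[:,2]<.06)])):
        print(nm,S.mean(0).round(4),cv2.minAreaRect(S[:,:2].astype(np.float32)*1000))
    # rack region
    r=(slice(125,210),slice(305,412)) if n=='scene' else (slice(160,235),slice(75,190))
    Q=P[r].reshape(-1,3); ok=c['depth'][r].ravel()>0; Q=Q[ok]
    print('rack z hist',np.percentile(Q[:,2],[1,50,90,99,100]).round(3))
    R=Q[Q[:,2]>.012]; print('rack rect',cv2.minAreaRect(R[:,:2].astype(np.float32)*1000))
    for lo,hi in((.1,.115),(.115,.13),(.13,.16)):
        S=Q[(Q[:,2]>lo)&(Q[:,2]<hi)]; 
        if len(S)>3: print(lo,len(S),S.mean(0).round(3),S.min(0).round(3),S.max(0).round(3))
# enlarged crops
a=cv2.imread('pics/scene0.png');b=cv2.imread('pics/top0.png')
k=lambda im,y0,y1,x0,x1:cv2.resize(im[y0:y1,x0:x1],(400,300),interpolation=cv2.INTER_CUBIC)
cv2.imwrite('pics/crops.png',np.vstack([np.hstack([k(a,125,209,305,417),k(a,165,243,150,254)]),np.hstack([k(b,155,239,75,187),k(b,158,248,248,368)])]))
E
```

```text
scene 304 2003 653
blocks [ 0.5461 -0.299   0.0475] ((538.8465576171875, -300.7356262207031), (301.73779296875, 155.42044067382812), 72.89888763427734)
all>10 [ 0.5576 -0.3056  0.0388] ((475.07794189453125, -291.7052001953125), (383.9306335449219, 314.71160888671875), 76.1804428100586)
rack z hist [-0.007  0.002  0.116  0.162  0.183]
rack rect ((537.2340087890625, 206.37896728515625), (190.46112060546875, 464.3569030761719), 13.776383399963379)
0.1 277 [0.547 0.277 0.107] [0.494 0.013 0.1  ] [0.681 0.434 0.115]
0.115 374 [0.551 0.233 0.123] [0.486 0.003 0.115] [0.684 0.432 0.13 ]
0.13 439 [0.528 0.28  0.142] [0.472 0.003 0.13 ] [0.677 0.428 0.16 ]
top 369 2420 771
blocks [ 0.5355 -0.2977  0.0473] ((537.2595825195312, -298.89202880859375), (297.22515869140625, 151.82852172851562), 72.73429107666016)
all>10 [ 0.527  -0.3011  0.0392] ((536.85302734375, -299.8221740722656), (319.7479248046875, 172.67015075683594), 72.63268280029297)
rack z hist [-0.007  0.003  0.11   0.16   0.168]
rack rect ((515.3389892578125, 280.3518981933594), (176.80836486816406, 322.41070556640625), 11.154903411865234)
0.1 109 [0.543 0.29  0.107] [0.506 0.132 0.1  ] [0.579 0.435 0.115]
0.115 250 [0.534 0.241 0.125] [0.476 0.131 0.115] [0.569 0.433 0.13 ]
0.13 488 [0.515 0.292 0.143] [0.477 0.131 0.13 ] [0.563 0.433 0.16 ]
```

View pics/crops.png

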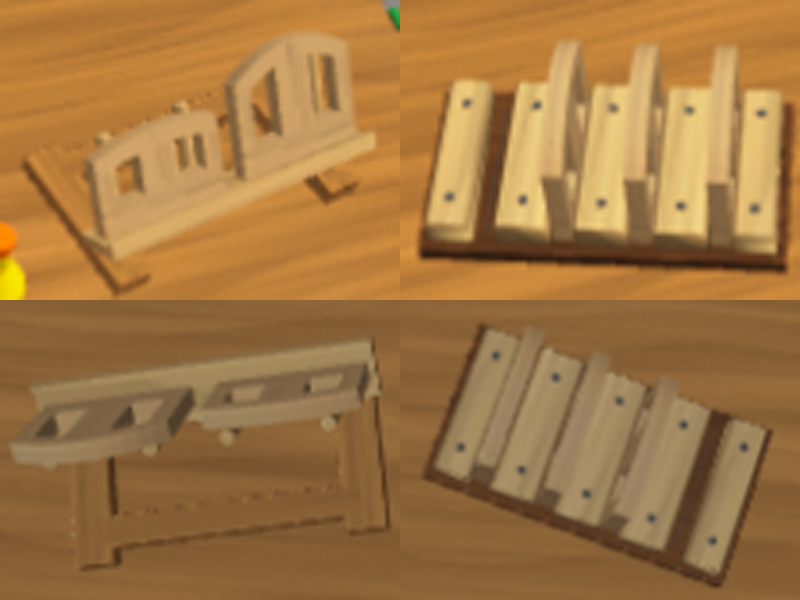

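```bash
cat > fit.py <<'E'
from h import *
for n in('scene','top'):
    c=dict(np.load(f'pics/{n}0.npz')); P=np.load(f'pics/{n}P.npy')
    # --- rib: sub-picture polygon covers tall rib, seed front face in the web
    r=(slice(132,180),slice(365,408)) if n=='scene' else (slice(172,205),slice(76,132))
    Q=P[r].reshape(-1,3); Q=Q[c['depth'][r].ravel()>0]; Q=Q[(Q[:,2]>.04)&(Q[:,2]<.19)&(Q[:,1]>.27)&(Q[:,1]<.45)]
    best=None; rng=np.random.default_rng(0)
    for _ in range(2000):
        s=Q[rng.choice(len(Q),3,False)]; nn=np.cross(s[1]-s[0],s[2]-s[0]); L=np.linalg.norm(nn)
        if L<1e-5: continue
        nn/=L; 
        if nn[0]<0: nn=-nn
        if abs(nn[2]-np.sin(np.radians(32)))>.12: continue
        m=abs((Q-s[0])@nn)<.002
        if best is None or m.sum()>best.sum(): best=m
    S=Q[best]; cen=S.mean(0); nn=np.linalg.svd(S-cen)[2][2]; nn*=np.sign(nn[0])
    yaw=np.arctan2(nn[1],nn[0]); print(n,'rib',best.sum(),len(Q),'tilt',np.degrees(np.arcsin(nn[2])),'yaw',np.degrees(yaw))
    yv=np.array([-np.sin(yaw),np.cos(yaw),0]); zv=np.cross(nn,yv)
    a=(S-cen)@np.c_[yv,zv]
    print(' y ext',np.percentile(a[:,0],[0,1,99,100]).round(4),'z ext',np.percentile(a[:,1],[0,1,99,100]).round(4))
    # crown: z extent in the middle
    ym=(a[:,0].min()+a[:,0].max())/2; mid=abs(a[:,0]-ym)<.02
    zt=a[mid,1].max(); zb=a[mid,1].min(); print(' mid z',zb,zt)
    crown=cen+ym*yv+zt*zv; print(' crown front mid',crown.round(4),'n',nn.round(3),'origin front',(crown-.125*zv).round(4))
    # --- form
    r=(slice(160,250),slice(150,258)) if n=='scene' else (slice(160,250),slice(250,365))
    Q=P[r].reshape(-1,3); Q=Q[c['depth'][r].ravel()>0]
    th=np.radians(72.7); ex=np.array([np.cos(th),np.sin(th)]); ey=np.array([-np.sin(th),np.cos(th)])
    u=(Q[:,:2]-[.537,-.2995])@ex; v=(Q[:,:2]-[.537,-.2995])@ey
    for lo,hi in((.013,.025),(.125,.15)):
        m=(Q[:,2]>lo)&(Q[:,2]<hi)&(abs(v)<.09)&(abs(u)<.15)
        for k in(-102,-34,34,102):
            g=m&(abs(u*1000-k)<15)
            if g.sum()>8: 
                b=np.polyfit(v[g],u[g],1); print('  z',lo,k,g.sum(),'u',np.percentile(u[g]*1000,[3,50,97]).round(1),'v',np.percentile(v[g]*1000,[1,99]).round(1),'slope deg',np.degrees(b[0]).round(2),'z',np.median(Q[g,2]).round(4), Q[g,2].max().round(4))
    mb=abs(Q[:,2]-.048)<.004
    print('  blocks v',np.percentile(v[mb]*1000,[.5,99.5]).round(1),'u',np.percentile(u[mb]*1000,[.3,99.7]).round(1))
    print('  table z',np.median(Q[abs(Q[:,2])<.01][:,2]))
E
python3 fit.py
```

```text
scene rib 457 1323 tilt 32.305040864729236 yaw 12.06948658311305
 y ext [-0.0949 -0.0895  0.0747  0.0778] z ext [-0.0589 -0.0575  0.0679  0.0705]
 mid z -0.057959804352046375 0.07051793527182043
 crown front mid [0.4956 0.3418 0.1686] n [0.827 0.177 0.534] origin front [0.5609 0.3558 0.0629]
  z 0.013 -102 233 u [-114.9 -106.2  -93.4] v [-87.2  79.9] slope deg -1.57 z 0.0185 0.0247
  z 0.013 -34 45 u [-47.2 -32.9 -19.5] v [-86.7  17.3] slope deg 1.19 z 0.0206 0.0245
  z 0.013 34 47 u [20.1 33.9 46.6] v [-87.9  10.8] slope deg 4.05 z 0.0179 0.0248
  z 0.013 102 70 u [ 89.7 105.7 116.4] v [-88.1  61.4] slope deg 4.16 z 0.0186 0.025
  z 0.125 -34 187 u [-42.7 -33.5 -25.1] v [-62.9  55.3] slope deg 0.33 z 0.1379 0.149
  z 0.125 34 190 u [25.5 35.  43.5] v [-64.2  53.5] slope deg 0.14 z 0.1373 0.1487
  z 0.125 102 181 u [ 93.9 102.5 111.2] v [-63.4  57.5] slope deg 0.32 z 0.1379 0.1465
  blocks v [-77.7  72.7] u [-150.4  149.1]
  table z 2.5865880226578933e-05
top rib 424 1145 tilt 32.901039779227126 yaw 11.484016748754264
 y ext [-0.0761 -0.0683  0.0724  0.0801] z ext [-0.0662 -0.0629  0.0658  0.0681]
 mid z -0.06244163626456805 0.0681088659367847
 crown front mid [0.4925 0.3577 0.1683] n [0.823 0.167 0.543] origin front [0.5591 0.3712 0.0634]
  z 0.013 -102 287 u [-111.9 -102.4  -92.6] v [-83.1  81. ] slope deg 0.16 z 0.0176 0.0247
  z 0.013 -34 49 u [-47.2 -30.2 -20.8] v [-81.3  85.3] slope deg -4.54 z 0.0178 0.0248
  z 0.013 34 53 u [21.4 40.9 46.5] v [-80.   84.4] slope deg -4.3 z 0.0175 0.0248
  z 0.013 102 65 u [ 88.6  93.7 114.9] v [-83.2  85.6] slope deg 4.74 z 0.0171 0.0243
  z 0.125 -34 228 u [-40.7 -31.5 -23.2] v [-57.4  59.4] slope deg -0.4 z 0.1379 0.147
  z 0.125 34 216 u [24.6 33.5 42.1] v [-55.6  58.1] slope deg -0.07 z 0.1381 0.1468
  z 0.125 102 211 u [ 92.9 101.2 109.8] v [-56.4  58.8] slope deg -0.23 z 0.138 0.1484
  blocks v [-74.3  74.8] u [-146.2  147.6]
  table z -0.0007061232909524225
```

```bash
python3 - <<'E'
from h import *
nn=Ro.from_euler('zy',[11.8,-32],degrees=True).apply([1,0,0]); 
yaw=np.radians(11.8); yv=np.array([-np.sin(yaw),np.cos(yaw),0]); zv=np.cross(nn,yv)
print(nn,zv)
for n in('scene','top'):
    c=dict(np.load(f'pics/{n}0.npz')); P=np.load(f'pics/{n}P.npy')
    r=(slice(125,205),slice(310,417)) if n=='scene' else (slice(160,230),slice(60,190))
    Q=P[r].reshape(-1,3); Q=Q[c['depth'][r].ravel()>0]
    O=np.array([.560,.365,.063]); a=(Q-O)@np.c_[nn,yv,zv]
    m=(abs(a[:,0])<.004)&(a[:,2]>.004)&(a[:,2]<.14)
    print(n,m.sum(),'plane off',np.median(a[m,0]))
    h,e=np.histogram(a[m&(a[:,2]>.03)&(a[:,2]<.09),1]*1000,np.arange(-260,110,5)); print([(int(x),int(k)) for x,k in zip(e,h) ])
    for w in(0,1):
        yy=a[:,1]+.16*w; g=m&(abs(yy)<.025); print(' top z',np.sort(a[g,2])[-8:].round(3),' bot',np.sort(a[g,2])[:3].round(3))
    # ray through picture positions of web centre
    uv={'scene':[(386.8,150.2)],'top':[(103,188)]}[n]
    p=cv2.undistortPoints(np.array(uv,float).reshape(-1,1,2),c['mtx'],c['dist_coeffs']).reshape(-1,2)
    d=np.c_[p,np.ones(len(p))]@c['R']; o=-c['R'].T@c['t']
    X=o+d*(((O-o)@nn)/(d@nn))[:,None]; print(' web',X.round(4),((X-O)@np.c_[yv,zv]).round(4))
E
```

```text
[0.83012663 0.20449605 0.51872069] [-0.50775876 -0.10607633  0.85440252]
scene 673 plane off -0.0014930597992094063
[(-260, 0), (-255, 0), (-250, 0), (-245, 0), (-240, 0), (-235, 0), (-230, 1), (-225, 1), (-220, 1), (-215, 0), (-210, 0), (-205, 1), (-200, 0), (-195, 0), (-190, 0), (-185, 2), (-180, 1), (-175, 3), (-170, 2), (-165, 5), (-160, 3), (-155, 4), (-150, 6), (-145, 6), (-140, 0), (-135, 1), (-130, 1), (-125, 0), (-120, 3), (-115, 2), (-110, 4), (-105, 8), (-100, 4), (-95, 7), (-90, 1), (-85, 0), (-80, 0), (-75, 0), (-70, 1), (-65, 11), (-60, 9), (-55, 12), (-50, 10), (-45, 0), (-40, 0), (-35, 1), (-30, 0), (-25, 0), (-20, 3), (-15, 16), (-10, 14), (-5, 11), (0, 16), (5, 15), (10, 16), (15, 11), (20, 14), (25, 8), (30, 0), (35, 0), (40, 0), (45, 0), (50, 1), (55, 13), (60, 14), (65, 12), (70, 15), (75, 2), (80, 0), (85, 0), (90, 0), (95, 0), (100, 0)]
 top z [0.121 0.121 0.121 0.123 0.123 0.124 0.124 0.125]  bot [0.005 0.005 0.006]
 top z [0.081 0.082 0.083 0.086 0.087 0.087 0.088 0.09 ]  bot [0.005 0.005 0.006]
 web [[0.5229 0.3617 0.1236]] [[0.0043 0.071 ]]
top 410 plane of
[... 249 characters left out ...]
0, 0), (-155, 0), (-150, 0), (-145, 0), (-140, 0), (-135, 0), (-130, 0), (-125, 0), (-120, 0), (-115, 0), (-110, 1), (-105, 4), (-100, 3), (-95, 5), (-90, 3), (-85, 0), (-80, 0), (-75, 0), (-70, 0), (-65, 6), (-60, 8), (-55, 5), (-50, 8), (-45, 0), (-40, 0), (-35, 0), (-30, 0), (-25, 0), (-20, 1), (-15, 9), (-10, 10), (-5, 8), (0, 7), (5, 8), (10, 11), (15, 7), (20, 9), (25, 2), (30, 1), (35, 0), (40, 1), (45, 1), (50, 0), (55, 7), (60, 13), (65, 8), (70, 8), (75, 6), (80, 0), (85, 0), (90, 0), (95, 0), (100, 0)]
 top z [0.121 0.121 0.121 0.121 0.121 0.123 0.123 0.125]  bot [0.004 0.005 0.006]
 top z [0.005 0.006 0.097]  bot [0.005 0.006 0.097]
 web [[0.5247 0.3611 0.121 ]] [[0.0034 0.0678]]
```

```bash
cat > go.py <<'E'
from h import *
import sys
def rel(target,yaw):
    """tool-frame shift and turn from measured pose to target xyz with jaw (tool y) heading yaw deg"""
    s=ctrl.get_state(); R=Ro.from_rotvec(s['eef_rot']).as_matrix()
    d=R.T@(np.array(target)-s['tcp_pos']); y=np.degrees(np.arctan2(R[1,1],R[0,1]))
    print('clock',round(s['clock'],2),'pos',s['tcp_pos'].round(4),'yaw',y.round(2),'tilt',np.degrees(np.arccos(-R[2,2])).round(2),'w',round(s['gripper_width']*85,1),'F',s['force'].round(1),'M',s['ft_torque'].round(2),'q',s['qpos'].round(2))
    print('shift',d.round(4),'turn',round(-((yaw-y+90)%180-90),1))
if __name__=='__main__':
    a=list(map(float,sys.argv[1:])); rel(a[:3],a[3])
E
python3 go.py .499 .357 .25 11.6
python3 - <<'E'
import numpy as np
for n in('scene','top'):
    P=np.load(f'pics/{n}P.npy').reshape(-1,3)
    Q=P[(P[:,2]>.19)&(P[:,2]<.35)&(P[:,0]>.3)&(P[:,1]>.2)&(P[:,0]<.9)&(P[:,1]<.9)]
    print(len(Q),Q.min(0),Q.max(0), Q[Q[:,0]<.6][:,1].min() if (Q[:,0]<.6).any() else '')
    Q=P[(P[:,2]>.15)&(P[:,2]<.2)&(abs(P[:,1]-.05)<.1)&(P[:,0]>.4)]; print('glue',Q.mean(0),Q[:,2].max())
E
```

```text
clock 0.1 pos [0.2132 0.4791 0.2302] yaw 66.0 tilt 0.12 w 84.4 F [0.7 0.3 0.3] M [ 0.02 -0.01  0.02] q [ 1.02  0.05  0.1   1.62 -0.    1.44]
shift [-0.3107  0.0046 -0.0199] turn 54.4
4802 [0.32889645 0.57615781 0.19001312] [0.67548    0.80323388 0.26740115] 0.5761578103607135
glue [ 0.74770771 -0.00241996  0.17074871] 0.18501911722918066
2333 [0.33182588 0.58086558 0.19002653] [0.67156634 0.65465902 0.26696968] 0.5808655766095725
glue [ 0.7405271  -0.00155756  0.17328998] 0.18360093573326394
```

>>> jog_arm(
  motion=[
    [0,-0.06,0,-0.02,10.5],
    [0,-0.12,0,-0.02,21],
    [0,-0.18,0.001,-0.02,31.5],
    [0,-0.24,0.003,-0.02,42],
    [0,-0.3,0.004,-0.02,52],
  ],
  squeeze=30,
)

```text
clock: 0.72
tcp_pos: [0.4907, 0.3603, 0.2506]
eef_rot: [-1.941, -2.47, 0.001]
force: [-0.3, 0.9, 0.6]
gripper_width: 0.996
```

```bash
python3 go.py .499 .357 .20 11.6
```

```text
clock 0.72 pos [0.4907 0.3603 0.2506] yaw 13.67 tilt 0.05 w 84.7 F [-0.3  0.9  0.6] M [ 0.1   0.03 -0.01] q [0.52 0.28 0.4  1.69 0.   1.86]
shift [-0.0051  0.0074  0.0506] turn 2.1
```

>>> jog_arm(
  motion=[
    [0,-0.005,0.007,0,2.1],
    [0,-0.005,0.007,0.03,2.1],
    [0,-0.005,0.007,0.05,2.1],
    [0,-0.005,0.007,0.05,2.1],
    [0,-0.005,0.007,0.05,2.1],
  ],
)

```text
clock: 1.35
tcp_pos: [0.4968, 0.3586, 0.2021]
eef_rot: [1.978, 2.441, 0.001]
force: [0.0, 0.1, -0.1]
gripper_width: 1.0
```

```bash
python3 go.py .499 .357 .13 11.6; python3 - <<'E'
from h import *
a=cam('scene','s1.png')['color'];b=cam('top','t1.png')['color']
k=lambda im,y0,y1,x0,x1:cv2.resize(im[y0:y1,x0:x1],(400,500),interpolation=cv2.INTER_CUBIC)
cv2.imwrite('pics/c1.png',np.hstack([k(a,75,205,320,424),k(b,120,250,70,174)]))
E
```

```text
clock 1.35 pos [0.4968 0.3586 0.2021] yaw 11.96 tilt 0.04 w 85.0 F [ 0.   0.1 -0.1] M [-0.    0.01  0.05] q [0.52 0.28 0.3  1.59 0.   1.88]
shift [-0.0021  0.0018  0.0721] turn 0.4
```

View pics/c1.png

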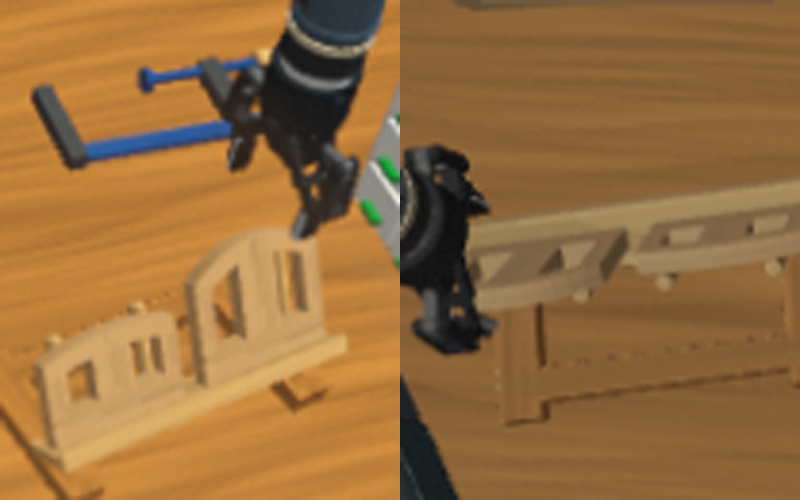

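The gripper straddles the tall rib: in the left crop the front finger tip is at (300,235), and the back finger is behind the rib. I'll descend and close partway.

>>> jog_arm(
  motion=[
    [0,-0.002,0.002,0.02,0.4],
    [0,-0.002,0.002,0.05,0.4],
    [0,-0.002,0.002,0.072,0.4],
    [50,-0.002,0.002,0.072,0.4],
    [90,-0.002,0.002,0.072,0.4],
  ],
)

```text
clock: 2.08
tcp_pos: [0.5003, 0.3571, 0.1311]
eef_rot: [1.987, 2.432, 0.004]
force: [0.4, 0.5, -0.2]
gripper_width: 0.653
```

>>> jog_arm(
  motion=[
    [100,0,0,0,0],
    [105,0,0,0,0],
    [105,0,0.003,-0.001,0],
    [105,0,0.006,-0.002,0],
    [105,0,0.009,-0.003,0],
  ],
)

```text
clock: 2.7
tcp_pos: [0.508, 0.3584, 0.1326]
eef_rot: [-1.987, -2.432, 0.001]
force: [-1.3, -0.9, 2.2]
gripper_width: 0.585
```

```bash
python3 go.py .5444 .3666 .145 11.6
```

```text
clock 2.7 pos [0.508  0.3584 0.1326] yaw 11.51 tilt 0.07 w 49.7 F [-1.3 -0.9  2.2] M [-0.06  0.41  0.04] q [0.51 0.3  0.19 1.46 0.   1.88]
shift [ 0.0008  0.0373 -0.0125] turn -0.1
```

>>> jog_arm(
  motion=[
    [105,0,0.004,-0.0015,0],
    [105,0,0.008,-0.003,0],
    [105,0,0.012,-0.004,0],
    [105,0,0.016,-0.005,0],
    [105,0,0.02,-0.006,0],
  ],
)

```text
clock: 3.32
tcp_pos: [0.5284, 0.3624, 0.1383]
eef_rot: [1.988, 2.433, 0.0]
force: [-0.9, -0.7, 0.8]
gripper_width: 0.59
```

>>> jog_arm(
  motion=[
    [105,0,0.004,-0.0015,0],
    [105,0,0.008,-0.003,0],
    [105,0,0.012,-0.004,0],
    [105,0,0.016,-0.005,0],
    [105,0,0.017,-0.006,0],
  ],
)

```text
clock: 3.95
tcp_pos: [0.545, 0.3657, 0.1442]
eef_rot: [1.988, 2.433, -0.0]
force: [0.0, -0.6, -0.2]
gripper_width: 0.586
```

```bash
python3 go.py .5444 .3666 .145 11.6; python3 - <<'E'
from h import *
a=cam('scene','s2.png')['color'];b=cam('top','t2.png')['color']
k=lambda im,y0,y1,x0,x1:cv2.resize(im[y0:y1,x0:x1],(400,500),interpolation=cv2.INTER_CUBIC)
cv2.imwrite('pics/c2.png',np.hstack([k(a,75,205,320,424),k(b,120,250,70,174)]))
E
```

```text
clock 3.95 pos [0.545  0.3657 0.1442] yaw 11.5 tilt 0.0 w 49.8 F [ 0.  -0.6 -0.2] M [-0.01  0.04 -0.01] q [ 0.49  0.39  0.33  1.51 -0.    1.86]
shift [ 0.001  -0.0004 -0.0008] turn -0.1
```

View pics/c2.png

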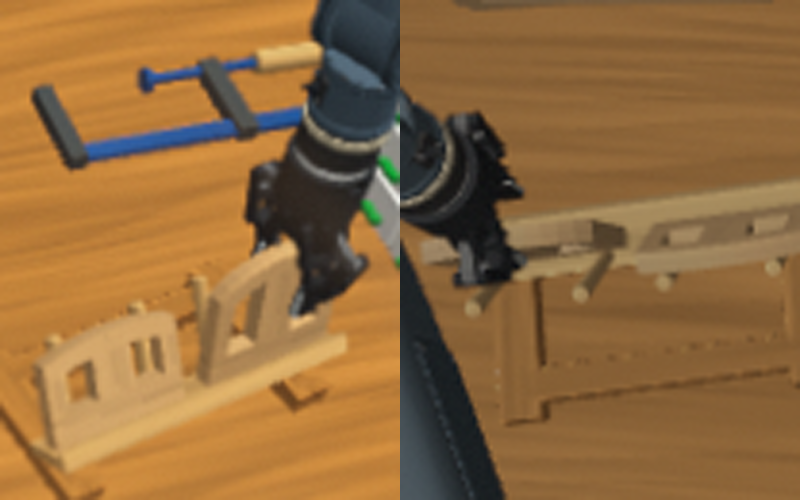

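The rib now stands nearly upright, leaning on the back finger, with its dowels visible behind it. Now I'll close.

>>> jog_arm(
  motion=[
    [130,0,0,0,0],
    [150,0,0,0,0],
    [170,0,0,0,0],
    [190,0,0,0,0],
    [220,0,0,0,0],
  ],
  squeeze=30,
)

```text
clock: 4.68
tcp_pos: [0.5457, 0.366, 0.1446]
eef_rot: [1.987, 2.432, 0.003]
force: [1.9, 1.4, -0.7]
gripper_width: 0.208
```

>>> jog_arm(
  motion=[
    [255,0,0,0,0],
    [255,0,0,0,0],
    [255,0,0,0,0],
    [255,0,0,-0.002,0],
    [255,0,0,-0.004,0],
  ],
  squeeze=50,
)

```text
clock: 5.3
tcp_pos: [0.5441, 0.3655, 0.1479]
eef_rot: [-1.987, -2.432, 0.002]
force: [2.5, -0.6, -2.6]
gripper_width: 0.206
```

```bash
python3 go.py .5444 .3666 .30 11.6
```

```text
clock 5.3 pos [0.5441 0.3655 0.1479] yaw 11.5 tilt 0.09 w 17.5 F [ 2.5 -0.6 -2.6] M [ 0.09 -0.69  0.05] q [0.49 0.39 0.34 1.52 0.   1.86]
shift [ 0.001   0.0002 -0.1521] turn -0.1
```

>>> jog_arm(
  motion=[
    [255,0,0,-0.004,0],
    [255,0,0,-0.015,0],
    [255,0,0,-0.035,0],
    [255,0,0,-0.06,0],
    [255,0,0,-0.085,0],
  ],
)

```text
clock: 5.92
tcp_pos: [0.5437, 0.3656, 0.2345]
eef_rot: [-1.987, -2.432, 0.002]
force: [-0.0, -0.4, -2.1]
gripper_width: 0.202
```

>>> jog_arm(
  motion=[
    [255,0,0,-0.02,0],
    [255,0,0,-0.035,0],
    [255,0,0,-0.05,0],
    [255,0,0,-0.05,0],
    [255,0,0,-0.05,0],
  ],
)

```text
clock: 6.55
tcp_pos: [0.5442, 0.3657, 0.2829]
eef_rot: [-1.987, -2.433, 0.002]
force: [0.1, -0.9, -2.7]
gripper_width: 0.203
```

```bash
python3 go.py .507 -.397 .285 72.7; python3 - <<'E'
from h import *
a=cam('scene','s3.png')['color'];b=cam('top','t3.png')['color']
k=lambda im,y0,y1,x0,x1:cv2.resize(im[y0:y1,x0:x1],(400,500),interpolation=cv2.INTER_CUBIC)
cv2.imwrite('pics/c3.png',np.hstack([k(a,55,185,320,424),k(b,120,250,70,174)]))
E
```

```text
clock 6.55 pos [0.5442 0.3657 0.2829] yaw 11.51 tilt 0.07 w 17.3 F [ 0.1 -0.9 -2.7] M [ 0.06 -0.05 -0.04] q [0.49 0.45 0.68 1.8  0.   1.86]
shift [-0.7399 -0.1887 -0.0018] turn -61.2
```

View pics/c3.png

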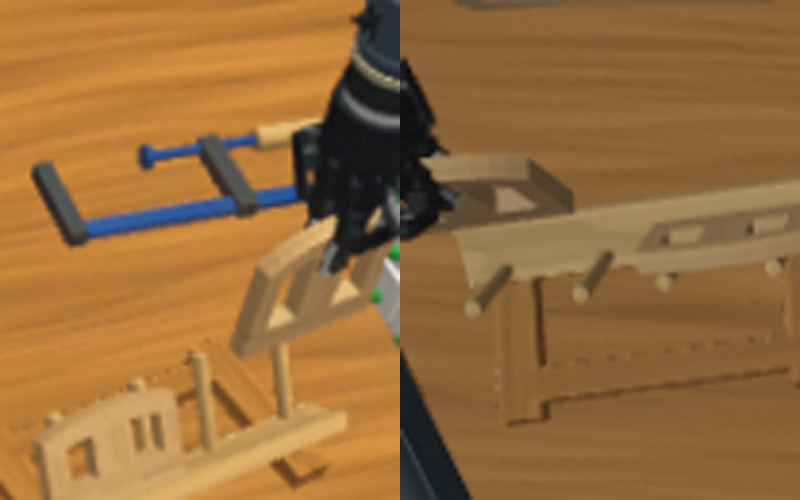

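>>> jog_arm(
  motion=[
    [255,-0.015,-0.004,0,0],
    [255,-0.05,-0.0125,0,0],
    [255,-0.095,-0.024,0,0],
    [255,-0.145,-0.037,0,0],
    [255,-0.195,-0.05,0,0],
  ],
)

```text
clock: 7.28
tcp_pos: [0.5337, 0.1632, 0.2824]
eef_rot: [-1.986, -2.433, 0.002]
force: [0.4, -0.5, -2.8]
gripper_width: 0.204
```

>>> jog_arm(
  motion=[
    [255,-0.05,-0.0125,0,0],
    [255,-0.1,-0.025,0,0],
    [255,-0.15,-0.0375,0,0],
    [255,-0.2,-0.05,0,0],
    [255,-0.25,-0.0625,0,0],
  ],
)

```text
clock: 7.9
tcp_pos: [0.5224, -0.0942, 0.2826]
eef_rot: [-1.987, -2.432, 0.0]
force: [0.4, -0.6, -1.6]
gripper_width: 0.203
```

>>> jog_arm(
  motion=[
    [255,-0.05,-0.0125,0,0],
    [255,-0.1,-0.025,0,0],
    [255,-0.14,-0.0365,0,0],
    [255,-0.17,-0.045,0,0],
    [255,-0.19,-0.05,0,0],
  ],
)

```text
clock: 8.52
tcp_pos: [0.5113, -0.2901, 0.2823]
eef_rot: [-1.988, -2.43, -0.0]
force: [0.2, -0.3, -2.5]
gripper_width: 0.208
```

```bash
python3 go.py .507 -.397 .285 72.7
```

```text
clock 8.53 pos [ 0.5113 -0.2901  0.2823] yaw 11.42 tilt 0.11 w 17.7 F [ 0.2 -0.3 -2.5] M [ 0.02 -0.01 -0.02] q [-0.63  0.24  0.42  1.75  0.    0.74]
shift [-0.1039 -0.0254 -0.0028] turn -61.3
```

>>> jog_arm(
  motion=[
    [255,-0.025,-0.006,0,-8],
    [255,-0.05,-0.012,0,-18],
    [255,-0.075,-0.018,0,-28],
    [255,-0.095,-0.023,0,-38],
    [255,-0.104,-0.025,0,-47],
  ],
)

```text
clock: 9.15
tcp_pos: [0.5082, -0.3963, 0.2824]
eef_rot: [-0.845, -3.025, -0.001]
force: [1.0, -0.3, -2.1]
gripper_width: 0.206
```

>>> jog_arm(
  motion=[
    [255,0,0,0,-8],
    [255,0,0,0,-14.3],
    [255,0,0,0,-14.3],
    [255,0,0,0,-14.3],
    [255,0,0,0,-14.3],
  ],
)

```text
clock: 9.78
tcp_pos: [0.5084, -0.3956, 0.2833]
eef_rot: [-0.47, -3.106, -0.0]
force: [0.2, -0.1, -2.7]
gripper_width: 0.203
```

```bash
cat > chk.py <<'E'
from h import *
import sys
# rib pose in slot frame (u across, v along, z) from both cameras, about slot centre C
th=np.radians(72.7); ex=np.array([np.cos(th),np.sin(th),0]); ey=np.array([-np.sin(th),np.cos(th),0])
s=ctrl.get_state(); T=s['tcp_pos']; C=np.array([.537,-.2995,0])
E=np.c_[ex,ey,[0,0,1]]
print('tcp u,v,z mm',(((T-C)@E)*1000).round(1),'F',s['force'].round(1))
for n in('scene','top'):
    c=cam(n,n+sys.argv[1]+'.png'); P=pts(c); Q=P[c['depth']>0]; a=(Q-C)@E*1000
    t=(T-C)@E*1000
    m=(abs(a[:,0]-t[0])<14)&(abs(a[:,1]-t[1])<85)&(a[:,2]>max(t[2]-100,52))&(a[:,2]<t[2]+50)
    g=m&(abs(a[:,1]-t[1])>30)   # away from the fingers
    b=a[g]; print(n,g.sum(),'u pct',np.percentile(b[:,0],[2,50,98]).round(1),'v pct',np.percentile(b[:,1],[1,99]).round(1),'z pct',np.percentile(b[:,2],[1,99]).round(1))
    q=b[b[:,0]<np.percentile(b[:,0],60)] if False else b
    A=np.c_[q[:,1]-t[1],q[:,2]-t[2],np.ones(len(q))]; w=np.ones(len(q),bool)
    for side in(-9,9):
        # robust plane for the visible face nearest u = side
        d=abs(q[:,0]-t[0]-side)<5
        if d.sum()>40:
            k,*_=np.linalg.lstsq(A[d],q[d,0],rcond=None); r=q[d,0]-A[d]@k; d2=np.where(d)[0][abs(r)<2]
            k,*_=np.linalg.lstsq(A[d2],q[d2,0],rcond=None); print('  face',side,len(d2),'du/dv deg',np.degrees(k[0]).round(2),'du/dz deg',np.degrees(k[1]).round(2),'u',k[2].round(1))
    for nb in(-34,):
        h=(abs(a[:,0]-nb)<9)&(a[:,2]>95)&(a[:,2]<150)&(abs(a[:,1])<85); print('  neighbour v',np.percentile(a[h,1],[1,99]).round(1),'u',np.median(a[h,0]).round(1))
E
python3 go.py .507 -.397 .285 72.7; python3 chk.py 4
python3 - <<'E'
from h import *
a=cv2.imread('pics/scene4.png');b=cv2.imread('pics/top4.png')
k=lambda im,y0,y1,x0,x1:cv2.resize(im[y0:y1,x0:x1],(400,500),interpolation=cv2.INTER_CUBIC)
cv2.imwrite('pics/c4.png',np.hstack([k(a,115,245,140,244),k(b,120,255,260,368)]))
E
```

```text
clock 9.78 pos [ 0.5084 -0.3956  0.2833] yaw 72.77 tilt 0.01 w 17.3 F [ 0.2 -0.1 -2.7] M [ 0.04  0.01 -0.02] q [-0.77  0.41  0.63  1.79  0.   -0.46]
shift [ 0.0009 -0.0018 -0.0017] turn 0.1
tcp u,v,z mm [-100.2   -1.2  283.3] F [ 0.2 -0.1 -2.7]
scene 370 u pct [-110.4  -96.   -90.9] v pct [-71.4  68.4] z pct [199.9 320.5]
  face -9 54 du/dv deg -1.15 du/dz deg -0.34 u -108.4
  face 9 166 du/dv deg 0.02 du/dz deg -0.83 u -92.9
  neighbour v [-74.   63.6] u -32.6Traceback (most recent call last):
  File "chk.py", line 13, in <module>
    b=a[g]; print(n,g.sum(),'u pct',np.percentile(b[:,0],[2,50,98]).round(1),'v pct',np.percentile(b[:,1],[1,99]).round(1),'z pct',np.percentile(b[:,2],[1,99]).round(1))
                                    ~~~~~~~~~~~~~^^^^^^^^^^^^^^^^^^
    return _quantile_unchecked(
        a, q, axis, out, overwrite_input, method, keepdims, weights)
    return _ureduce(a,
                    func=_quantile_ureduce_func,
    ...<5 lines>...
                    overwrite_input=overwrite_input,
                    method=method)
    r = func(a, **kwargs)
    result = _quantile(arr,
                       quantiles=q,
    ...<2 lines>...
                       out=out,
                       weights=wgt)
    slices_having_nans = np.isnan(arr[-1, ...])
                                  ~~~^^^^^^^^^
IndexError: index -1 is out of bounds for axis 0 with size 0
```

View pics/c4.png

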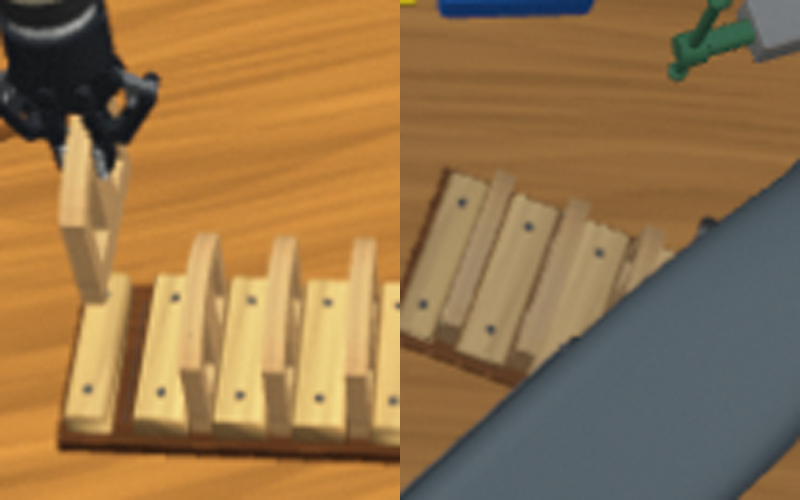

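>>> jog_arm(
  motion=[
    [255,-0.001,-0.001,0.015,0],
    [255,-0.001,-0.001,0.045,0],
    [255,-0.001,-0.001,0.08,0],
    [255,-0.001,-0.001,0.115,0],
    [255,-0.001,-0.001,0.138,0],
  ],
)

```text
clock: 10.5
tcp_pos: [0.5082, -0.3963, 0.1429]
eef_rot: [-0.47, -3.104, -0.003]
force: [0.1, 0.5, -2.5]
gripper_width: 0.204
```

>>> jog_arm(
  motion=[
    [255,0,0,0,0],
    [255,0,0,0,0],
    [255,0,0,0,0],
    [255,0,0,0,0],
    [255,0,0,0,0],
  ],
)

```text
clock: 11.12
tcp_pos: [0.5093, -0.3973, 0.1461]
eef_rot: [0.47, 3.105, -0.001]
force: [-0.3, -0.4, -2.1]
gripper_width: 0.203
```

```bash
python3 chk.py 5 2>/dev/null
python3 - <<'E'
from h import *
a=cv2.imread('pics/scene5.png')[165:245,150:257]
cv2.imwrite('pics/c5.png',cv2.resize(a,(800,600),interpolation=cv2.INTER_CUBIC))
E
```

```text
tcp u,v,z mm [-101.6   -2.6  146.1] F [-0.3 -0.4 -2.1]
scene 276 u pct [-111.3  -96.9  -92.2] v pct [-73.   65.2] z pct [ 62.7 182.7]
  face -9 37 du/dv deg 0.78 du/dz deg -0.46 u -107.9
  face 9 126 du/dv deg 0.01 du/dz deg -0.61 u -94.1
  neighbour v [-73.9  65.8] u -32.4
```

View pics/c5.png

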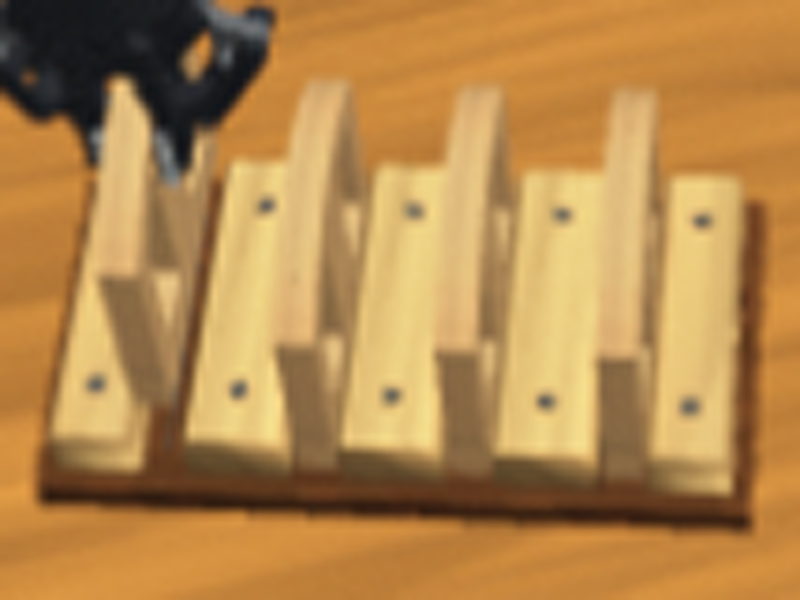

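```bash
python3 - <<'E'
from h import *
c=dict(np.load('pics/scene5.npz')); P=pts(c); Q=P[c['depth']>0]
th=np.radians(72.7); E=np.array([[np.cos(th),np.sin(th),0],[-np.sin(th),np.cos(th),0],[0,0,1]]).T
a=(Q-[.537,-.2995,0])@E*1000
for u0,z0 in((-102,42),(-34,0),(34,0),(102,0)):
    for lo,hi in((62,88),(88,125)):
        m=(abs(a[:,0]-u0)<16)&(a[:,2]>lo+z0)&(a[:,2]<hi+z0)&(abs(a[:,1]+4)<66)&(abs(a[:,1]+4)>30)
        if m.sum()>20: print(u0,lo,m.sum(),(np.percentile(a[m,0],[2,50,75,98])-u0).round(1))
    # end face (facing camera): v median ; and its u-extent
    m=(abs(a[:,0]-u0)<16)&(a[:,2]>60+z0)&(a[:,2]<112+z0)&(a[:,1]<-62)
    print('  end',m.sum(),'u',(np.percentile(a[m,0],[3,50,97])-u0).round(1),'v',np.percentile(a[m,1],[10,25,50]).round(1))
E
```

```text
-102 88 49 [-10.5   5.2   8.    9. ]
  end 402 u [-14.8   1.   15.3] v [-394.6 -381.6 -355.3]
-34 62 22 [-9.4  5.2  8.2  9.2]
-34 88 53 [-9.5  6.4  8.5  9.3]
  end 193 u [-15.2  -1.1  13.3] v [-310.8 -283.2 -270.3]
34 88 44 [-7.7  8.2  9.1  9.8]
  end 50 u [-7.1  2.   9.7] v [-73.4 -72.8 -71.7]
102 88 40 [-7.1  2.1  6.8  9.4]
  end 56 u [-7.5  2.3  9.2] v [-73.4 -72.3 -71. ]
```

>>> jog_arm(
  motion=[
    [255,0,0,0.008,0],
    [255,0,0,0.014,0],
    [255,0,0,0.02,0],
    [255,0,0,0.026,0],
    [255,0,0,0.03,0],
  ],
)

```text
clock: 11.85
tcp_pos: [0.5088, -0.3969, 0.1146]
eef_rot: [-0.47, -3.106, -0.001]
force: [0.6, 0.1, -1.8]
gripper_width: 0.209
```

>>> jog_arm(
  motion=[
    [255,0,0,0.002,0],
    [255,0,0,0.005,0],
    [255,0,0,0.008,0],
    [255,0,0,0.01,0],
    [255,0,0,0.01,0],
  ],
)

```text
clock: 12.48
tcp_pos: [0.5089, -0.3969, 0.1051]
eef_rot: [-0.47, -3.106, -0.0]
force: [-0.3, 0.5, -1.7]
gripper_width: 0.2
```

```bash
python3 chk.py 6 2>/dev/null;python3 go.py .5093 -.3973 .1 72.7
```

```text
tcp u,v,z mm [-101.4   -2.1  105.1] F [-0.3  0.5 -1.7]
scene 184 u pct [-111.1  -99.4  -92.5] v pct [-71.6  60.9] z pct [ 52.6 143.3]
  face -9 31 du/dv deg -3.31 du/dz deg -0.26 u -111.6
  face 9 69 du/dv deg -0.06 du/dz deg -1.01 u -93.9
  neighbour v [-73.7  65.6] u -32.8
clock 12.57 pos [ 0.509  -0.3971  0.1054] yaw 72.8 tilt 0.0 w 17.3 F [ 0.2  0.2 -2. ] M [ 0.03 -0.06  0.02] q [-0.77  0.37  0.22  1.42  0.   -0.47]
shift [-0.0004 -0.0001  0.0054] turn 0.1
```

No contact yet. I'll go down slowly until it touches.

>>> jog_arm(
  motion=[
    [255,0,0,0.001,0],
    [255,0,0,0.002,0],
    [255,0,0,0.003,0],
    [255,0,0,0.004,0],
    [255,0,0,0.004,0],
  ],
)

```text
clock: 13.2
tcp_pos: [0.509, -0.397, 0.1018]
eef_rot: [0.47, 3.106, -0.0]
force: [0.0, 0.6, -1.0]
gripper_width: 0.204
```

>>> jog_arm(
  motion=[
    [255,0,0,0.001,0],
    [255,0,0,0.001,0],
    [255,0,0,0.002,0],
    [255,0,0,0.002,0],
    [255,0,0,0.002,0],
  ],
)

```text
clock: 13.82
tcp_pos: [0.509, -0.3971, 0.1017]
eef_rot: [0.469, 3.105, -0.001]
force: [-3.4, 3.5, 8.9]
gripper_width: 0.202
```

```bash
python3 chk.py 7 2>/dev/null
python3 - <<'E'
from h import *
c=dict(np.load('pics/scene7.npz')); P=pts(c); Q=P[c['depth']>0]
th=np.radians(72.7); E=np.array([[np.cos(th),np.sin(th),0],[-np.sin(th),np.cos(th),0],[0,0,1]]).T
a=(Q-[.537,-.2995,0])@E*1000
for u0 in(-102,-34,34,102):
    for lo,hi in((-72,-62),(-62,-50),(-50,-38)):
        m=(abs(a[:,0]-u0)<9)&(a[:,1]>lo)&(a[:,1]<hi)&(a[:,2]>60)
        print(u0,lo,m.sum(),'top z',np.sort(a[m,2])[-6:].round(1))
    m=(abs(a[:,0]-u0)<9)&(a[:,2]>60)&(a[:,2]<150)&(abs(a[:,1])<85); print('   v',np.sort(a[m,1])[:10:3].round(1),np.sort(a[m,1])[-10::3].round(1))
cv2.imwrite('pics/c7.png',cv2.resize(cv2.imread('pics/scene7.png')[165:245,150:257],(800,600),interpolation=cv2.INTER_CUBIC))
E
```

```text
tcp u,v,z mm [-101.5   -2.3  101.7] F [-3.4  3.5  8.9]
scene 172 u pct [-111.1  -99.7  -92.7] v pct [-71.9  63.3] z pct [ 53.7 136.7]
  face -9 31 du/dv deg -1.42 du/dz deg 0.54 u -109.9
  face 9 59 du/dv deg -0.0 du/dz deg -0.81 u -93.7
  neighbour v [-73.6  63.1] u -32.2
-102 -72 69 top z [123.8 124.7 125.2 125.2 125.7 128.7]
-102 -62 78 top z [545.  546.5 547.9 550.9 551.  553.5]
-102 -50 339 top z [557.6 557.8 558.2 559.3 560.5 561. ]
   v [-72.2 -71.8 -70.7 -70.2] [ 5.6 10.8 57.1 68.6]
-34 -72 52 top z [123.4 123.7 124.3 124.5 126.9 127.2]
-34 -62 29 top z [131.2 131.9 132.7 133.4 133.5 135. ]
-34 -50 22 top z [136.6 137.3 137.4 137.8 140.4 141. ]
   v [-74.4 -73.8 -73.2 -73.1] [62.4 62.8 66.  70.4]
34 -72 55 top z [123.9 124.8 124.8 125.6 126.  126. ]
34 -62 26 top z [131.1 132.7 132.9 134.5 136.6 136.9]
34 -50 25 top z [137.  137.1 138.1 138.6 138.8 142. ]
   v [-74.3 -73.4 -73.  -72.7] [56.4 58.1 62.6 67.7]
102 -72 58 top z [123.4 123.4 123.6 124.1 124.6 126.3]
102 -62 27 top z [130.1 130.2 130.7 130.9 133.1 133.3]
102 -50 25 top z [135.2 135.3 135.8 137.1 137.4 140.9]
   v [-74.4 -73.1 -72.7 -72.5] [57.8 60.5 66.4 71.7]
```

View pics/c7.png

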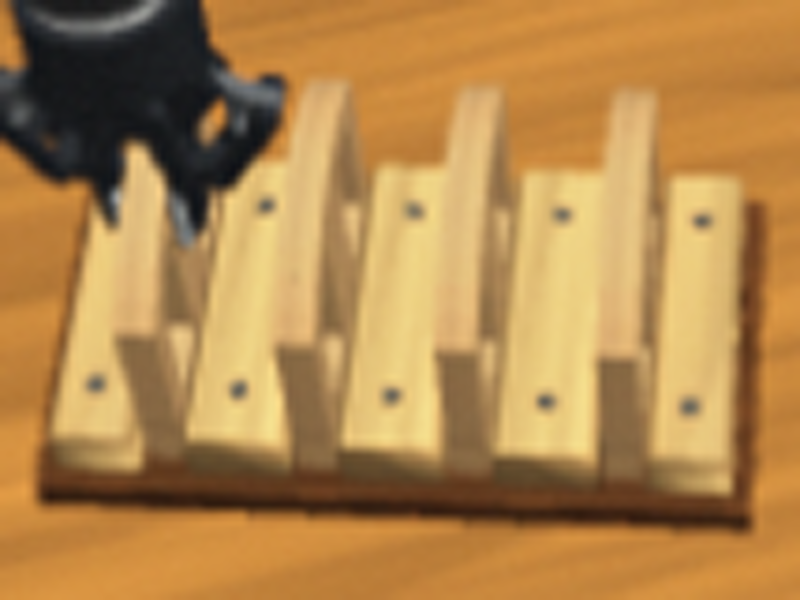

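Depth and the crop agree that the rib is down at its neighbours' height: end tops at z ≈ 125 mm on all of them. Its near end, at (142,335), is about 2 mm short of the neighbours' line along +v. I'll shift it by -2 mm.

>>> jog_arm(
  motion=[
    [255,0,0,-0.002,0],
    [255,-0.001,0,-0.003,0],
    [255,-0.002,0,-0.003,0],
    [255,-0.002,0,-0.003,0],
    [255,-0.002,0,-0.003,0],
  ],
)

```text
clock: 14.55
tcp_pos: [0.5108, -0.3977, 0.1018]
eef_rot: [-0.47, -3.106, -0.0]
force: [-0.6, 0.3, -1.8]
gripper_width: 0.203
```

```bash
cat > al.py <<'E'
from h import *
import sys
th=np.radians(72.7); E=np.array([[np.cos(th),np.sin(th),0],[-np.sin(th),np.cos(th),0],[0,0,1]]).T
s=ctrl.get_state(); print('tcp',((s['tcp_pos']-[.537,-.2995,0])@E*1000).round(1),s['force'].round(1))
acc={}
for i in range(6):
    c=cam('scene',f'al{sys.argv[1]}.png'); P=pts(c); Q=P[c['depth']>0]; a=(Q-[.537,-.2995,0])@E*1000
    for u0 in(-102,-34,34,102):
        m=(abs(a[:,0]-u0)<6)&(a[:,2]>62)&(a[:,2]<112)&(a[:,1]<-62)&(a[:,1]>-85)
        f=(abs(a[:,0]-u0-9)<4)&(a[:,2]>55)&(a[:,2]<112)&(abs(a[:,1])<66)
        k=np.polyfit(a[f,2],a[f,0],1)
        acc.setdefault(u0,[]).append([m.sum(),np.median(a[m,1]),k[0]*57.3,a[f,0].mean()-u0])
for u0 in acc: print(u0,'n,end v,tilt,face u:',np.mean(acc[u0],0).round(2))
E
python3 al.py 0
```

```text
tcp [-101.6   -4.2  101.8] [-0.6  0.3 -1.8]
-102 n,end v,tilt,face u: [ 2.650e+01 -7.018e+01  3.000e-02  8.580e+00]
-34 n,end v,tilt,face u: [ 31.67 -71.83   0.12   8.21]
34 n,end v,tilt,face u: [ 32.17 -71.38   1.37   8.7 ]
102 n,end v,tilt,face u: [ 30.33 -71.14   0.79   8.41]
```

```bash
python3 - <<'E'
from h import *
th=np.radians(72.7); E=np.array([[np.cos(th),np.sin(th),0],[-np.sin(th),np.cos(th),0],[0,0,1]]).T
for f in('scene7','al0'):
    c=dict(np.load(f'pics/{f}.npz')); P=pts(c); a=(P-[.537,-.2995,0])@E*1000
    for u0 in(-102,-34,34,102):
        m=(abs(a[...,0]-u0)<6)&(a[...,2]>62)&(a[...,2]<112)&(a[...,1]<-62)&(a[...,1]>-85)
        print(f,u0,m.sum(),np.percentile(a[m][:,1],[25,50,75]).round(1))
im=cv2.imread('pics/al0.png')[200:235,155:242]
cv2.imwrite('pics/c8.png',cv2.resize(im,(800,322),interpolation=cv2.INTER_CUBIC))
E
```

```text
scene7 -102 29 [-69.3 -68.5 -67.3]
scene7 -34 30 [-73.1 -72.  -71.1]
scene7 34 31 [-72.2 -71.7 -70.7]
scene7 102 33 [-72.  -70.8 -69.3]
al0 -102 29 [-71.7 -70.4 -69.4]
al0 -34 26 [-72.8 -71.5 -70.7]
al0 34 31 [-72.2 -71.3 -70.3]
al0 102 31 [-71.9 -71.2 -70. ]
```

View pics/c8.png

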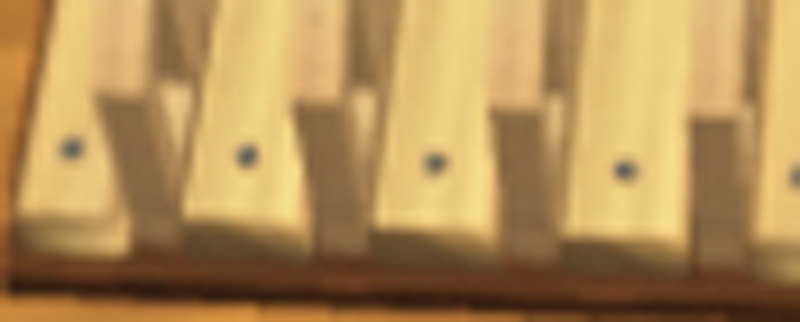

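>>> jog_arm(
  motion=[
    [255,-0.001,0,0,0],
    [255,-0.001,0,0.001,0],
    [255,-0.001,0,0.002,0],
    [255,-0.001,0,0.003,0],
    [255,-0.001,0,0.003,0],
  ],
)

```text
clock: 15.48
tcp_pos: [0.5122, -0.398, 0.1017]
eef_rot: [0.469, 3.105, -0.001]
force: [-2.2, 1.1, 6.7]
gripper_width: 0.204
```

```bash
python3 al.py 1; python3 go.py .51 -.4 .1 72.7
```

```text
tcp [-101.4   -5.6  101.7] [-2.2  1.1  6.7]
-102 n,end v,tilt,face u: [ 28.17 -71.17  -0.2    8.56]
-34 n,end v,tilt,face u: [ 31.67 -71.87   0.09   8.27]
34 n,end v,tilt,face u: [ 32.   -71.47   1.04   8.73]
102 n,end v,tilt,face u: [ 30.67 -71.14   1.06   8.35]
clock 15.78 pos [ 0.5122 -0.3981  0.1017] yaw 72.82 tilt 0.12 w 17.4 F [-2.8  1.5  7.5] M [0.59 0.49 0.03] q [-0.76  0.38  0.22  1.42  0.   -0.46]
shift [ 0.0016 -0.0025  0.0017] turn 0.1
```

>>> jog_arm(
  motion=[
    [200,0,0,0,0],
    [190,0,0,0,0],
    [175,0,0,0,0],
    [155,0,0,0,0],
    [135,0,0,0,0],
  ],
  squeeze=20,
)

```text
clock: 16.4
tcp_pos: [0.5118, -0.3979, 0.0991]
eef_rot: [-0.47, -3.106, -0.0]
force: [-0.1, -0.2, 0.4]
gripper_width: 0.47
```

>>> jog_arm(
  motion=[
    [130,0,0,0,0],
    [130,0,0,0,0],
    [130,0,0,-0.004,0],
    [130,0,0,-0.012,0],
    [130,0,0,-0.025,0],
  ],
)

```text
clock: 17.02
tcp_pos: [0.5117, -0.3978, 0.1248]
eef_rot: [-0.47, -3.106, -0.0]
force: [0.0, -0.1, 0.1]
gripper_width: 0.491
```

>>> jog_arm(
  motion=[
    [130,0,0,-0.03,0],
    [130,0,0,-0.07,0],
    [130,0,0,-0.12,0],
    [130,0,0,-0.16,0],
    [130,0,0,-0.18,0],
  ],
)

```text
clock: 17.65
tcp_pos: [0.5124, -0.3985, 0.3094]
eef_rot: [0.469, 3.101, -0.006]
force: [0.8, 0.4, 0.4]
gripper_width: 0.493
```

>>> jog_arm(
  motion=[
    [130,0.05,0,0,0],
    [130,0.1,0,0,0],
    [130,0.15,0,0,0],
    [130,0.2,0,0,0],
    [130,0.22,0,0,0],
  ],
)

```text
clock: 18.27
tcp_pos: [0.2997, -0.3321, 0.3063]
eef_rot: [0.471, 3.104, -0.003]
force: [0.2, 0.0, 0.0]
gripper_width: 0.487
```

```bash
python3 al.py 2; python3 go.py .51 -.4 .1 72.7;  python3 - <<'E'
from h import *
cam('top','t9.png')
a=cv2.imread('pics/al2.png')[150:245,145:260];b=cv2.imread('pics/t9.png')[130:265,240:370]
cv2.imwrite('pics/c9.png',np.hstack([cv2.resize(a,(400,420),interpolation=cv2.INTER_CUBIC),cv2.resize(b,(400,420),interpolation=cv2.INTER_CUBIC)]))
E
```

```text
tcp [-101.7  216.9  306.3] [0.2 0.  0. ]
-102 n,end v,tilt,face u: [ 27.5  -71.22   0.15   8.02]
-34 n,end v,tilt,face u: [ 3.167e+01 -7.201e+01 -3.000e-02  8.280e+00]
34 n,end v,tilt,face u: [ 31.83 -71.41   1.35   8.65]
102 n,end v,tilt,face u: [ 32.33 -70.88   1.04   8.36]
clock 18.57 pos [ 0.3024 -0.3333  0.3046] yaw 72.83 tilt 0.06 w 41.4 F [-0.3  0.   0.2] M [0.02 0.02 0.  ] q [-0.98 -0.11  0.09  1.77  0.   -0.68]
shift [-0.2178 -0.0024  0.2048] turn 0.1
```

View pics/c9.png

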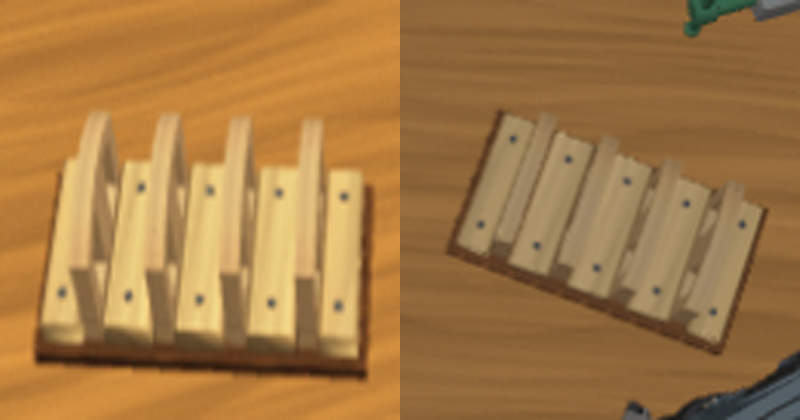

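The crop shows four ribs standing alike. In the top view the far ends at (545,118), (607,141), (670,163) and (735,185) lie on one straight line. I'll run one numeric check from the top camera, then hand in.

```bash
python3 - <<'E'
from h import *
th=np.radians(72.7); E=np.array([[np.cos(th),np.sin(th),0],[-np.sin(th),np.cos(th),0],[0,0,1]]).T
for n in('t9','al2'):
    c=dict(np.load(f'pics/{n}.npz')); a=(pts(c)-[.537,-.2995,0])@E*1000; a=a[c['depth']>0]
    for u0 in(-102,-34,34,102):
        m=(abs(a[:,0]-u0)<12)&(a[:,2]>112)&(a[:,2]<160)&(abs(a[:,1])<85)
        b=a[m]; k=b[abs(b[:,1])<15]; print(n,u0,m.sum(),'v',np.percentile(b[:,1],[2,98]).round(1),'u',np.median(b[:,0]).round(1),'crown z',np.median(k[:,2]).round(1))
ctrl.finish_job()
E
```

```text
t9 -102 295 v [-68.3  64.4] u -99.0 crown z 141.4
t9 -34 280 v [-64.9  68.1] u -31.4 crown z 141.8
t9 34 266 v [-67.1  67.6] u 33.5 crown z 142.4
t9 102 257 v [-66.5  68.8] u 101.3 crown z 141.9
al2 -102 257 v [-73.2  57.9] u -100.1 crown z 141.2
al2 -34 247 v [-71.2  58.6] u -32.6 crown z 141.8
al2 34 234 v [-71.3  60.4] u 35.4 crown z 142.4
al2 102 224 v [-70.4  62.4] u 103.0 crown z 141.8
the job is handed in; nothing more can be done
```

The matching tall rib is now in the form's empty slot, standing upright with its foot on the floor, and the job is handed in. I tipped it upright out of the rack, gripped it and carried it over. I then lowered it slowly until it touched the slot floor at about 8 N, and only then released it and backed the arm clear. It took about 19 s of the allowed 48.

**Last checks, after release:**
- **Height:** its crown is level with the neighbours' crowns to within about 1 mm (141.3 mm against 142).
- **Upright:** it leans about 0.15° in the scene camera; the neighbours read 0 to 1.4° by the same measure.
- **Ends in line:** the checks disagreed. The scene camera put its near end 1 mm or less short of the line through the neighbours' ends, with the pictures showing them in line. A rougher comparison, run in the same script as the hand-in, put it about 2–3 mm too far the other way. My estimate is within about 2 mm.

The low rib was still in the rack when I lifted the tall one out, and I never moved near it afterwards. I felt no unexpected contact with anything else on the bench, but I did not take a final picture of the loose items.

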